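Slide the vise board along its rails into the locating notches and lock it

ROBOT

A 6-joint arm with a two-finger parallel gripper is mounted at the origin on a cart in front of the work surface, level with it; the furniture and walls round the work are solid. World frame = base frame: x ahead of the robot, y to its left, z up, the work surface at z = 0. Lengths are in m, angles in rad, forces in N, time in s.
With the tool pointing down it reaches from about 0.35 to 0.725 m from the base axis. Payload 4.3 kg.
Tool frame: the origin (TCP) lies on the mounting face of the last link; the fingertips stand ahead of it and the grasp point (between the pads) lies 155 mm ahead of it (r.tip_reach is the z of the fingertips in the tool frame, in m); z points along the fingers, y is the line along which they close (so a half turn about z gives the same grasp; the last joint's range is limited). The gripper opens to 85 mm and grips with 20 to 120 N. Pads are 22 mm wide; open, the fingers measure 114 mm over their backs; the gripper's body (76 mm by 85 mm) begins 54 mm behind the grasp point. The pads swing forward as they close: fully open they stand 13 mm farther back than shut.
Start: joints at [-1.38, 0.377, 0.081, 1.274, 0, 1.46], TCP at [0.17, -0.549, 0.405] pointing down, gripper open.
Joint ranges: [-2.72, 2.72], [-0.84, 1.66], [-1.02, 1.22], [-1.77, 2.12], [-1.37, 1.28], [-3.14, 3.14]. Speed limits (rad/s): [2.57, 2.57, 3.14, 3.14, 3.14, 3.14].

INTERFACE

Orientations are given as a unit quaternion [w, x, y, z].
In Python, from cell import r gives the robot as it stands.
- The arm moves only by the tool carry_out, never from a script. Its argument "deltas" is a list of rows, each a list of 4 numbers: the shift along the tool's x, y, z in cm, then the turn about the tool's z in degrees. In form: [[tx, ty, tz, yaw], ...]. A call has exactly 5 rows; each row is the pose to reach, as a shift and turn from the pose commanded when the call began, along the tool's axes at that moment; what a row does not reach only later rows make up. A row lasts 1/10 s, in which the tool goes at most 50 mm and 8.59 degrees, less where a joint would pass 70% of its speed; a pose out of reach is approached as far as the arm can. A call with a gripper value outside its range is refused whole. "claw" is the closure, from 0 (fully open) to 1 (shut), set as the call begins (left out, the last holds). The fingers move at their own pace and stop on an object; "grip_force" is the grip in N (left out, the last holds). Time passes only in rows, so rows that repeat a pose let the fingers close, or fill a call up. It gives the time, the measured TCP pose, the force, the opening and the grip force at its end, in the units of the state.
- r.get_state(): the state, without advancing time (a new reading comes with each control period).
- r.read_camera(name): name is "scene" or "top" or "wrist"; returns a dict with "image" (400x640x3 uint8, red, green, blue), "K" (3x3 intrinsics, pixels), "world_from_camera" (4x4, takes a point from camera to world coordinates); the wrist camera has in their place "tool_from_camera" (4x4, takes a point from camera to tool coordinates, whose origin is the TCP and whose axes are the flange's). Camera axes: x right, y down, z forward; pixel columns grow to the right and rows downward; lengths in m; the calibration is good to about 2 mm. A picture is of the moment at which its call begins: read the wrist's pose just before it. There is no depth.
- r.finish_job(): hands the job in; it is judged then, once.
The state is a dict: "time": time; "q": joint angles; "dq": joint speeds; "tau": joint torques, N m; "tool_pos": TCP position; "eef_rot": TCP orientation; "wrist_force": force on the tool from outside, world axes, zero at the start; "moment": the same for the moment, N m; "gripper_width": finger opening in m; "grasp_force": force on a finger pad.
Only numpy, scipy, OpenCV 4.12 (cv2) and the standard library are available. Lean on these libraries where they do the work, as an engineer would, in place of code of your own. Each camera call takes 0.05 s, during which the arm holds its last target. There are 200 camera calls.

TASK

Push the board that carries the small vise by its rear lip, forward along its rails, until you feel it drop into the locating notches and it sits down flat; then push the keeper's knob inwards until the keeper is fully home over the board's edge. Do it all by pushing with the fingertips: do not grip or lift the board or the knob, do not touch the vise, and leave the other things on the bench where they are. Finish clear of everything.

Things in the scene. Friction and masses are not known exactly. Their poses are not given: they have to be found in the camera images.
- bed: Rail bed fixed to the bench: two parallel dark steel rails 330 mm long, 150 mm wide overall, 82 mm gap between them (cross ties 8 mm high). Origin: centre of its underside on the bench; +x = sliding direction, away from the robot (within 17 deg of world x), y left, z up. Rail tops at z = 40 mm; thin side guides outside the board up to z = 53 mm.
- notches (a point): Point on the bed where the board's origin lies when seated: bed x = 30, y = 0, z = 40 mm. Each rail has two locating notches, 16 mm long, 10 mm deep, centred 70 mm behind and 70 mm ahead of this point (bed x = -40 and +100 mm). Within 3 mm of here both cleats drop, the board comes down 8 mm flat on the rails, and further pushing meets a hard stop.
- board: Loose plywood board 180 x 130 x 12 mm, lying between the side guides with 2 mm play each side; about 0.5 kg with the vise bolted on. Origin: centre of the plate's underside; x along the rails, z up. Black plastic cleats 10 mm long, 8 mm high under it at x = -70 and +70 mm ride on the rails: it starts at z = 48 mm, bed x = -45 to -20 mm. Slides easily, 1 to 3 N.
- lip (a point): Point on the board's upright wooden rear lip: middle of its rear face (board frame -90, 0, 24 mm). The lip is 12 mm thick, 110 mm wide and stands 12 to 35.5 mm above the board's underside; push here towards bed +x. Free space behind it between and above the rails.
- vise: Small black vise with steel screw, about 142 mm along the rails, 46 mm wide, 36 mm high, bolted on the middle of the board, its top 48 mm above the board's underside. Not to be touched.
- keeper (a joint): Travel of the keeper, a steel slide with an upright black knob, left of the left rail: 0 = drawn out to the left (open), 0.024 m = fully home, its tongue 17 mm over the board's left edge, at a hard stop. Moves towards bed -y (to the right) against about 1.5 N of friction. Starts at 0 to 0.004. Blocked by the board if that is under it and not yet down.
- knob_top (a point): Centre of the top of the keeper's knob: round, 14 mm diameter, 27 mm tall, top 87.5 mm above the bench. At bed x = 30, y = 112 mm with the keeper at 0, y = 88 mm when home. Push it from its left side towards bed -y. Under it a grey housing, 56 mm along x, bed y = 75 to 130 mm, 53 mm high (guide strips beside the slide to 62 mm).
- hex_key: Black hex key, 88 x 33 x 5 mm, lying left of the rails near the robot. Origin: centre of its underside. Leave alone.
- marker: Marker pen, 135 mm long, 16 mm thick, lying along the right rail. Origin: centre of its underside. Leave alone.
- driver: Short screwdriver, 160 mm long, lying at the right edge of the bench. Origin: centre of its underside. Leave alone.
- oil: Oil bottle with a spout, 44 mm diameter, 162 mm tall, standing at the right edge. Origin: centre of its underside. Leave alone.
Mind the look-alikes: they are no part of the job. Of the things that look like the board, the larger one is meant.

How it is judged:
On the way, in this order (a step that is already met when the one before it is completed fails the run):
1. the board has dropped into the notches and sits flat on the rails (x of board in the frame of bed between 0.0255 and 0.0345 m and z of board in the frame of bed below 0.0425 m and angle between board's own z axis and vertical below 0.02 rad), for 0.2 s.
2. the keeper is pushed home over the board's edge (value of joint keeper above 0.02 m), for 0.2 s.
At the end, for the whole second after the job is handed in: The board rests flat in the notches (origin 30 mm forward of the bed's origin, within 4.5 mm; less than 42.5 mm above the bench, tilt under 0.02 rad) and at rest; the keeper is home (over 20 of its 24 mm) (all of step 1 and value of joint keeper above 0.02 m and linear speed of board below 0.02 m/s); the robot touches nothing.
It fails at once if the board is lifted or tipped (z of board in the frame of bed above 0.058 m or angle between board's own z axis and vertical above 0.15 rad).
It fails at once if the vise is touched (over 1 N) (contact force between the fingers and vise above 1 N).
It fails at once if the board is gripped by its lip (fingers round it) instead of pushed (contact force between the fingers and board above 1 N and x of the grasp point in the frame of board between -0.09 and -0.076 m and z of the grasp point in the frame of board below 0.048 m).
It fails at once if the keeper's knob is gripped instead of pushed (contact force between the fingers and anything else above 1 N and distance between the grasp point and knob_top below 0.013 m).
It fails at once if another thing on the bench is moved by more than 25 mm (distance of any of hex_key, marker, driver, oil from where it was at the start of the episode above 0.025 m).
It also fails if it takes over 38 s, if anything falls off the work surface, if the arm or the gripper's body presses on something with over 40 N, if the wrist force passes 120 N, or if a joint passes its speed limit or range.

## Working session

There is one attempt and no reset: what is moved stays moved. The work goes in short steps, Python scripts to look and compute and a tool call to move; the robot and the scene stay as the last step left them, time stands still between calls to the robot, and variables do not carry over. Pictures are saved under pics/ and viewed, at most 10 in all, crops included, and the job is handed in when it is done.

Besides the shell and the picture viewer there is one more tool, called as name([rows], argument=value, ...), one row to a line, values as JSON. carry_out: Moves the arm, as the interface text tells. Its arguments: {"type":"object","properties":{"deltas":{"type":"array","items":{"type":"array","items":{"type":"number"}}},"claw":{"type":"number"},"grip_force":{"type":"number"}},"required":["deltas"]}

```bash
mkdir -p pics; python3 - <<'E'
from cell import r
import cv2,numpy as np
np.set_printoptions(precision=4,suppress=True)
print(r.get_state(), r.tip_reach)
for n in("top","scene"):
    c=r.read_camera(n); cv2.imwrite(f"pics/{n}0.png",c["image"][:,:,::-1]); print(n,c["K"],c["world_from_camera"])
E
```

```text
{'time': 0.0, 'q': array([-1.3803,  0.3781,  0.0796,  1.2744, -0.    ,  1.4605]), 'dq': array([-0.0001,  0.0009,  0.0004, -0.0007, -0.0014,  0.002 ]), 'tau': array([  0.0007, -46.3607,  26.9874,   0.0209,   0.0001,  -0.    ]), 'tool_pos': array([ 0.1703, -0.5489,  0.4038]), 'eef_rot': array([-0.001 ,  0.9887,  0.1498, -0.    ]), 'wrist_force': array([ 0.2033, -0.3409, -0.4686]), 'moment': array([-0.0147, -0.    ,  0.0081]), 'grasp_force': 0.0, 'gripper_width': 0.08538401701421251} 0.1734
top [[376.6687   0.     317.9404]
 [  0.     376.6687 202.6279]
 [  0.       0.       1.    ]] [[ 0.0167 -0.9886  0.1499  0.4336]
 [-0.9998 -0.0183 -0.0091 -0.0767]
 [ 0.0117 -0.1497 -0.9887  1.0244]
 [ 0.      0.      0.      1.    ]]
scene [[466.1459   0.     314.4997]
 [  0.     466.1459 199.1477]
 [  0.       0.       1.    ]] [[-0.9201 -0.286   0.2675  0.2675]
 [-0.3916  0.6773 -0.6228  0.5966]
 [-0.0031 -0.6778 -0.7353  0.891 ]
 [ 0.      0.      0.      1.    ]]
```

View pics/top0.png

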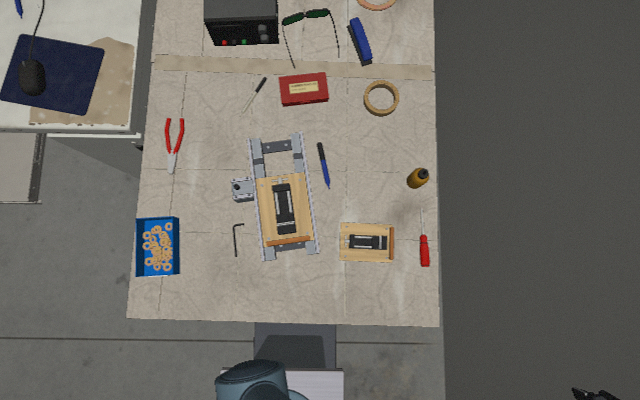

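View pics/scene0.png

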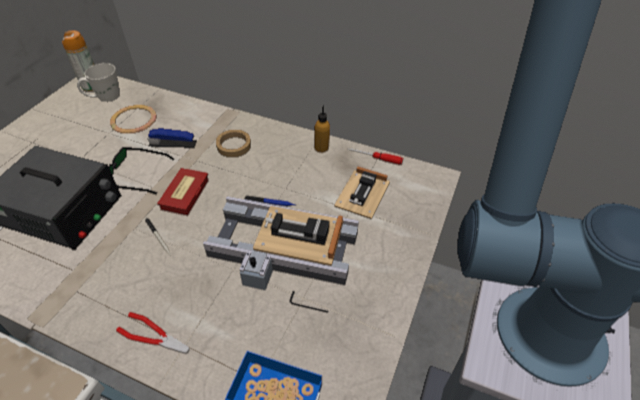

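The top view shows the bed from about (250,135) to (318,255), with the larger board on it at (285,210) and the lip at about (288,240). The knob is near (240,188). The smaller look-alike is at (367,242). Next I'll enlarge both views to get accurate corners.

```bash
python3 - <<'E'
import cv2
a=cv2.imread("pics/top0.png")[125:270,225:335]; cv2.imwrite("pics/t1.png",cv2.resize(a,None,fx=4.1,fy=4.1,interpolation=cv2.INTER_CUBIC))
a=cv2.imread("pics/scene0.png")[185:295,195:365]; cv2.imwrite("pics/s1.png",cv2.resize(a,None,fx=4.5,fy=4.5,interpolation=cv2.INTER_CUBIC))
E
```

```text
(no output)
```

View pics/t1.png

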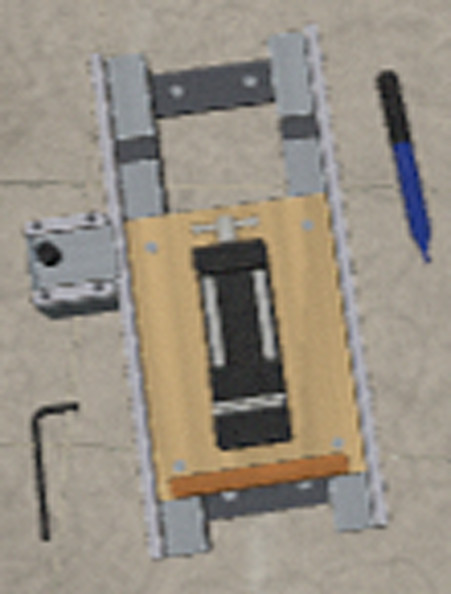

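View pics/s1.png

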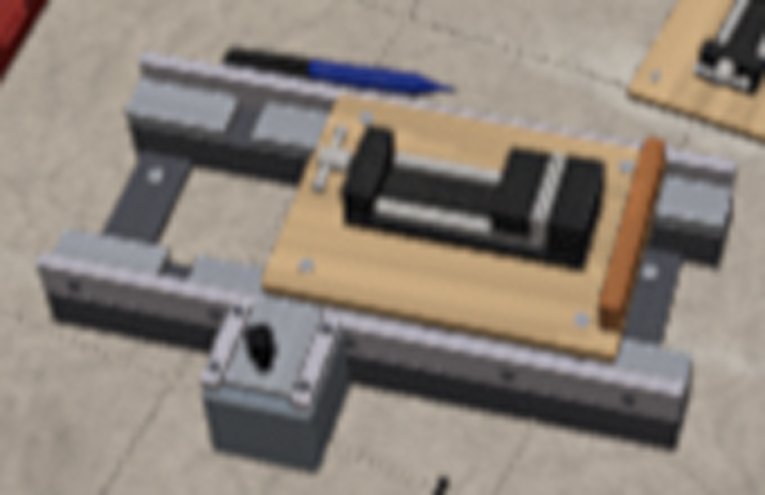

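The crops show the rail inner corners and ends, the notches, the lip (orange bar, t1 ~(172,497)–(348,471)) and the knob (t1 ~(46,250), s1 ~(258,332)). I'll fit the bed and board poses to these.

```bash
cat > fit.py <<'E'
from cell import r
import numpy as np
from scipy.optimize import least_squares
np.set_printoptions(precision=4,suppress=True)
cam={n:r.read_camera(n) for n in("top","scene")}
off={"top":(225,125,4.1),"scene":(195,185,4.5)}
def proj(n,P):
    c=cam[n];T=np.linalg.inv(c["world_from_camera"]);p=P@T[:3,:3].T+T[:3,3];p=p@c["K"].T
    uv=p[:,:2]/p[:,2:];o=off[n];return (uv-[o[0],o[1]]+.5)*o[2]-.5
B={"top":[((165,41,40),(143,54)),((165,-41,40),(272,38)),((-165,41,40),(208,551)),((-165,-41,40),(335,529)),
 ((108,41,40),(155,137)),((108,-41,40),(282,117))],
 "scene":[((165,41,40),(65,232)),((165,-41,40),(132,113)),((-165,41,40),(691,346)),((-165,-41,40),(722,212))]}
D={"top":[((90,65,12),(121,222)),((90,-65,12),(327,195)),((-90,55,35.5),(173,497)),((-90,-55,35.5),(348,471))],
 "scene":[((90,65,12),(264,290)),((90,-65,12),(338,98)),((-90,65,12),(617,357))]}
def fit(S,x0,z):
    def f(p,raw=0):
        c,s=np.cos(p[2]),np.sin(p[2]);R=np.array([[c,-s,0],[s,c,0],[0,0,1]])
        e={n:proj(n,np.array([a for a,_ in S[n]])/1e3@R.T+[p[0],p[1],z])-np.array([b for _,b in S[n]]) for n in S}
        return e if raw else np.concatenate([v.ravel() for v in e.values()])
    s=least_squares(f,x0,loss="soft_l1",f_scale=4);print(s.x,np.degrees(s.x[2]));print(f(s.x,1));return s.x
b=fit(B,[.45,0,0.],0.);d=fit(D,[.4,0,0.],.048)
def tobed(P):
    c,s=np.cos(b[2]),np.sin(b[2]);q=np.array(P)[:2]-b[:2];return np.array([c*q[0]+s*q[1],-s*q[0]+c*q[1]])
print("board in bed",tobed(d),d[2]-b[2])
def knob(n,uv,z):
    c=cam[n];o=off[n];u=(np.array(uv)+.5)/o[2]-.5+np.array(o[:2]);T=c["world_from_camera"]
    v=T[:3,:3]@np.linalg.inv(c["K"])@[u[0],u[1],1];return T[:3,3]+v*(z-T[2,3])/v[2]
for n,uv in(("top",(46,249)),("scene",(258,332))):
    k=knob(n,uv,.0875);print("knob",k,tobed(k))
E
python3 fit.py
```

```text
[0.6027 0.007  0.1668] 9.554518443763492
{'top': array([[ 1.0549, -1.508 ],
       [-4.9479, -2.8607],
       [ 2.5733,  0.7885],
       [ 4.4706,  3.1546],
       [ 0.0912, -1.6685],
       [-2.9315,  0.6096]]), 'scene': array([[-0.2864, -6.0022],
       [-9.3672, -2.96  ],
       [ 3.3564,  2.3746],
       [ 1.7152,  8.647 ]])}
[0.561  0.0027 0.1702] 9.75013616919205
{'top': array([[-0.2898,  1.4763],
       [-4.1452, -1.4752],
       [-3.7673,  4.1389],
       [ 1.1861,  2.3266]]), 'scene': array([[-4.3988, -3.8342],
       [-0.7007, -3.666 ],
       [ 1.2573, -1.5736]])}
board in bed [-0.0418  0.0027] 0.003414173383990582
knob [0.6159 0.1228 0.0875] [0.0323 0.112 ]
knob [0.6145 0.1228 0.0875] [0.0309 0.1123]
```

Bed origin is at about (0.603, 0.007) with a yaw of 9.6°. The board is at bed x ≈ -42 mm and the keeper at about 0. I'll close the fingers and travel high to a point behind the lip.

carry_out([
  [2.8,-2.8,0,0],
  [5.6,-5.6,0,0],
  [8.4,-8.5,0,0],
  [11.2,-11.3,0,0],
  [14,-14.1,0,0],
], claw=1)

```text
time: 0.7
tool_pos: [0.2627, -0.3715, 0.4045]
eef_rot: [-0.0, 0.989, 0.15, 0.0]
wrist_force: [0.9, -1.0, 0.1]
gripper_width: 0.0119
grasp_force: 0.0
```

carry_out([
  [2.8,-2.8,0,0],
  [5.6,-5.6,0,0],
  [8.4,-8.5,0,0],
  [11.2,-11.3,0,0],
  [14,-14.1,0,0],
])

```text
time: 1.2
tool_pos: [0.3546, -0.1953, 0.4047]
eef_rot: [0.0, 0.989, 0.15, 0.0]
wrist_force: [-0.3, -0.6, -0.3]
gripper_width: -0.0
grasp_force: 0.0
```

carry_out([
  [2.8,-2.8,0,2],
  [5.6,-5.6,0,4],
  [8.4,-8.5,0,6],
  [11.2,-11.3,0,7.7],
  [14,-14.1,0,7.7],
])

```text
time: 1.7
tool_pos: [0.4465, -0.0191, 0.4047]
eef_rot: [0.0, 0.997, 0.083, 0.0]
wrist_force: [1.4, -0.2, 0.4]
gripper_width: -0.0
grasp_force: 0.0
```

```bash
python3 - <<'E'
from cell import r
import cv2,numpy as np
s=r.get_state();print(s)
c=r.read_camera("wrist"); cv2.imwrite("pics/w1.png",c["image"][:,:,::-1]);print(c["K"],c["tool_from_camera"])
E
```

```text
{'time': 1.7, 'q': array([-1.84740421e-01,  1.18886202e-01, -2.59183849e-01,  1.19255560e+00,
       -2.46476077e-04,  2.79080179e+00]), 'dq': array([ 0.87857289,  0.31702014,  0.36035931,  0.03547896, -0.00148468,
        0.85445159]), 'tau': array([ -3.37408461, -35.45045614,  25.14165938,   0.35063826,
         0.10993905,  -0.5998913 ]), 'tool_pos': array([ 0.44654499, -0.01908506,  0.40467047]), 'eef_rot': array([1.41425092e-04, 9.96555375e-01, 8.29298574e-02, 4.96916863e-05]), 'wrist_force': array([ 1.40510367, -0.15048682,  0.42395353]), 'moment': array([-0.06667197, -0.03081172, -0.02888357]), 'grasp_force': 0.0, 'gripper_width': -3.6744669795279894e-06}
[[275.40131535   0.         322.39938823]
 [  0.         275.40131535 199.36472974]
 [  0.           0.           1.        ]] [[ 1.22376633e-04 -9.62677631e-01 -2.70650629e-01  6.85885246e-02]
 [ 9.99999966e-01  5.56632045e-05  2.54168655e-04  9.60532958e-05]
 [-2.29617198e-04 -2.70650651e-01  9.62677606e-01  2.99183574e-02]
 [ 0.00000000e+00  0.00000000e+00  0.00000000e+00  1.00000000e+00]]
```

View pics/w1.png

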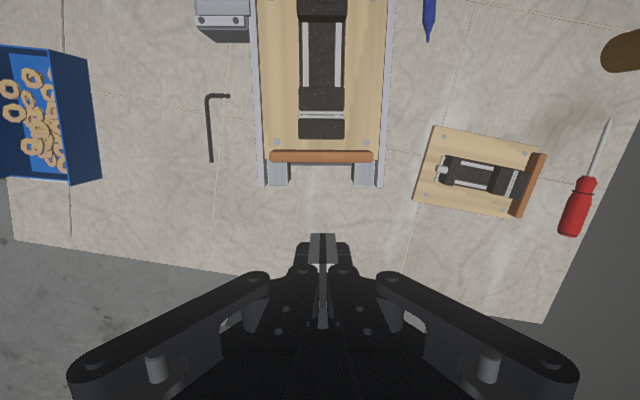

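The wrist view puts the lip's rear edge at v≈163, u 270–373. That is 27 mm ahead of the tool axis and centred, which agrees with the fit. I'll descend behind the lip.

carry_out([
  [0,0,4,0],
  [0,0,8,0],
  [0,0,12,0],
  [0,0,15,0],
  [0,0,17,0],
])

```text
time: 2.25
tool_pos: [0.4448, -0.0207, 0.2323]
eef_rot: [-0.0, 0.997, 0.083, -0.002]
wrist_force: [-0.6, 0.7, -0.2]
gripper_width: -0.0001
grasp_force: 0.0
```

```bash
python3 - <<'E'
from cell import r
import cv2,numpy as np
s=r.get_state();print(s['q'],s['tool_pos'],s['wrist_force'])
w=r.read_camera("wrist")["image"][:,:,::-1][130:300,220:420]
c=r.read_camera("scene")["image"][:,:,::-1][150:290,240:440]
cv2.imwrite("pics/w2.png",np.hstack([cv2.resize(w,(400,340)),cv2.resize(c,(400,340))]))
E
```

```text
[-1.88987636e-01  2.60718291e-01 -5.66219995e-01  7.47245867e-01
 -1.27856298e-04  2.78608300e+00] [ 0.44482519 -0.0206522   0.23230616] [-0.64874222  0.66355561 -0.21337721]
```

View pics/w2.png

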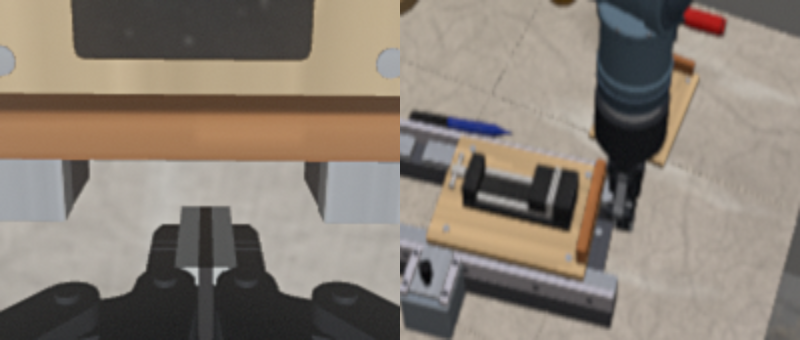

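The fingertips are centred behind the lip, between the rails and about 15 mm short of contact. I'll start the push.

carry_out([
  [0.8,0,0,0],
  [1.6,0,0,0],
  [2.3,0,0,0],
  [3.0,0,0,0],
  [3.6,0,0,0],
])

```text
time: 2.85
tool_pos: [0.4827, -0.0148, 0.2353]
eef_rot: [0.0, 0.997, 0.083, 0.001]
wrist_force: [-1.4, 0.3, 0.9]
gripper_width: 0.0
grasp_force: 0.9
```

carry_out([
  [0.7,0,0,0],
  [1.4,0,0,0],
  [2.1,0,0,0],
  [2.7,0,0,0],
  [3.2,0,0,0],
])

```text
time: 3.35
tool_pos: [0.5138, -0.0094, 0.2346]
eef_rot: [0.0, 0.997, 0.083, 0.0]
wrist_force: [-1.6, -0.2, 2.2]
gripper_width: 0.0001
grasp_force: 1.0
```

carry_out([
  [0.3,0,0,0],
  [0.6,0,0,0],
  [0.9,0,0,0],
  [1.1,0,0,0],
  [1.3,0,0,0],
])

```text
time: 3.85
tool_pos: [0.5261, -0.0073, 0.2346]
eef_rot: [0.0, 0.997, 0.083, -0.0]
wrist_force: [-1.3, -0.4, 0.7]
gripper_width: -0.0
grasp_force: 0.9
```

carry_out([
  [0.1,0,0,0],
  [0.2,0,0,0],
  [0.3,0,0,0],
  [0.4,0,0,0],
  [0.5,0,0,0],
])

```text
time: 4.35
tool_pos: [0.531, -0.0065, 0.2347]
eef_rot: [0.0, 0.997, 0.083, -0.0]
wrist_force: [-1.9, -0.7, 0.8]
gripper_width: -0.0001
grasp_force: 0.8
```

carry_out([
  [0.1,0,0,0],
  [0.15,0,0,0],
  [0.2,0,0,0],
  [0.25,0,0,0],
  [0.3,0,0,0],
])

```text
time: 4.85
tool_pos: [0.534, -0.006, 0.2347]
eef_rot: [0.0, 0.997, 0.083, -0.0]
wrist_force: [-1.8, -0.9, 0.5]
gripper_width: -0.0002
grasp_force: 0.8
```

carry_out([
  [0.05,0,0,0],
  [0.1,0,0,0],
  [0.15,0,0,0],
  [0.2,0,0,0],
  [0.2,0,0,0],
])

```text
time: 5.35
tool_pos: [0.5354, -0.0057, 0.2347]
eef_rot: [0.0, 0.997, 0.083, -0.001]
wrist_force: [-5.3, -0.8, 4.1]
gripper_width: 0.0002
grasp_force: 2.6
```

```bash
python3 - <<'E'
from cell import r
import cv2,numpy as np
s=r.get_state();print(s['tool_pos'],s['wrist_force'])
w=r.read_camera("wrist")["image"][:,:,::-1][100:300,200:440]
c=r.read_camera("scene")["image"][:,:,::-1][185:295,235:365]
cv2.imwrite("pics/w3.png",np.hstack([cv2.resize(w,(400,340)),cv2.resize(c,(400,340))]))
E
```

```text
[ 0.53537868 -0.00573646  0.23466616] [-5.25717748 -0.80921206  4.07431575]
```

View pics/w3.png

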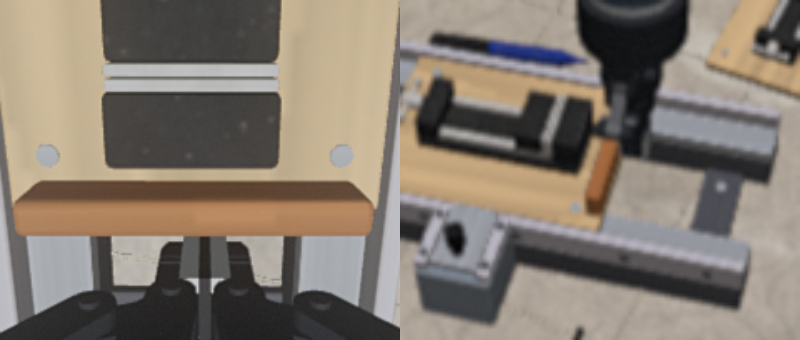

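The lip's top face now measures about 214 px wide. That corresponds to z≈0.073, where seated is 0.0755 and unseated 0.0835, so the board has dropped. The push force has also risen. I'll push a little more to confirm the hard stop, then back off.

carry_out([
  [0.05,0,0,0],
  [0.1,0,0,0],
  [0.15,0,0,0],
  [0.15,0,0,0],
  [0.15,0,0,0],
])

```text
time: 5.95
tool_pos: [0.5359, -0.0054, 0.2345]
eef_rot: [0.0, 0.997, 0.083, -0.002]
wrist_force: [-7.6, -1.5, 6.7]
gripper_width: 0.0002
grasp_force: 4.0
```

That's the hard stop: about 8 N, with the tool no longer advancing. I'll back off, rise, and move over to the left of the knob, turning 90° so the narrow side of the fingers pushes.

carry_out([
  [-1.5,0,0,0],
  [-3.5,0,0,0],
  [-4,0,-3,0],
  [-4,0,-7.5,0],
  [-4,0,-12,0],
])

```text
time: 6.45
tool_pos: [0.498, -0.012, 0.3558]
eef_rot: [-0.0, 0.997, 0.083, 0.0]
wrist_force: [0.2, 0.2, 0.1]
gripper_width: -0.0
grasp_force: 0.0
```

carry_out([
  [2.8,-3,0,-8.5],
  [5.6,-6,0,-17],
  [8.4,-9,0,-25.5],
  [11.2,-12,0,-34],
  [13.8,-15.1,0,-42.5],
])

```text
time: 6.95
tool_pos: [0.6107, 0.1614, 0.355]
eef_rot: [0.0, 0.897, 0.441, 0.002]
wrist_force: [1.2, -0.0, 0.7]
gripper_width: -0.0001
grasp_force: 0.0
```

carry_out([
  [0,0,0,-8.5],
  [0,0,0,-17],
  [0,0,0,-25.5],
  [0,0,0,-34],
  [0,0,0,-42.5],
])

```text
time: 7.45
tool_pos: [0.6099, 0.1601, 0.3548]
eef_rot: [0.0, 0.676, 0.737, 0.001]
wrist_force: [-0.2, -0.5, -0.2]
gripper_width: -0.0003
grasp_force: 0.0
```

carry_out([
  [0,0,0,-5],
  [0,0,0,-5],
  [0,0,0,-5],
  [0,0,0,-5],
  [0,0,0,-5],
])

```text
time: 7.95
tool_pos: [0.6092, 0.1597, 0.3547]
eef_rot: [0.0, 0.646, 0.763, 0.0]
wrist_force: [-0.1, -0.0, -0.1]
gripper_width: 0.0001
grasp_force: 0.0
```

```bash
python3 - <<'E'
from cell import r
import cv2,numpy as np
s=r.get_state();print(s['q'],s['tool_pos'],s['eef_rot'],s['wrist_force'])
w=r.read_camera("wrist")["image"][:,:,::-1]
c=r.read_camera("scene")["image"][:,:,::-1][185:295,195:365]
print(w.shape)
cv2.imwrite("pics/w4.png",np.hstack([cv2.resize(w[:300,160:480],(400,375)),cv2.resize(c,(400,375))]))
E
```

```text
[1.55753188e-01 5.06486823e-01 1.51890878e-01 1.21580735e+00
 4.57097682e-05 1.56093500e+00] [0.60917767 0.15973812 0.35470615] [1.11166017e-04 6.46197140e-01 7.63170504e-01 1.63656721e-04] [-0.06384742 -0.01564716 -0.0620787 ]
(400, 640, 3)
```

View pics/w4.png

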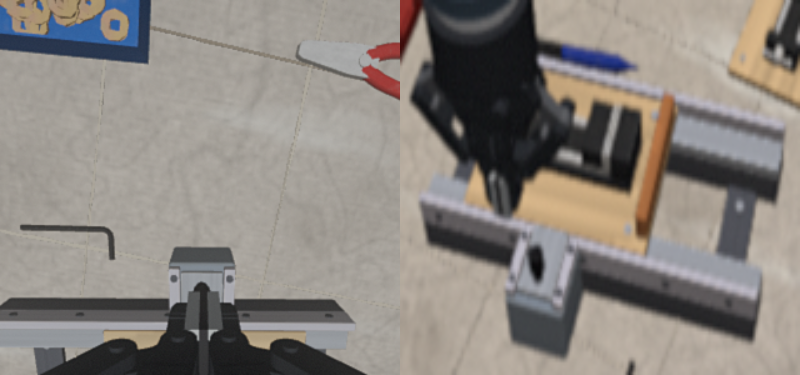

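The board is seated in the scene view. The wrist view shows the knob at crop (203,285), in line with the fingers and about 30–37 mm in tool -x. I'll descend, then push.

carry_out([
  [0,0,3,0],
  [0,0,6,0],
  [0,0,8.5,0],
  [0,0,10,0],
  [0,0,10.8,0],
])

```text
time: 8.55
tool_pos: [0.6083, 0.1596, 0.2448]
eef_rot: [-0.001, 0.646, 0.763, -0.001]
wrist_force: [0.6, -0.1, 0.3]
gripper_width: -0.0001
grasp_force: 0.0
```

carry_out([
  [-0.7,0,0,0],
  [-1.3,0,0,0],
  [-1.8,0,0,0],
  [-2.1,0,0,0],
  [-2.4,0,0,0],
])

```text
time: 9.05
tool_pos: [0.6136, 0.1359, 0.2478]
eef_rot: [0.0, 0.646, 0.763, 0.001]
wrist_force: [-0.8, 2.0, 0.4]
gripper_width: -0.0003
grasp_force: 0.8
```

carry_out([
  [-0.3,0,0,0],
  [-0.6,0,0,0],
  [-0.9,0,0,0],
  [-1.2,0,0,0],
  [-1.5,0,0,0],
])

```text
time: 9.55
tool_pos: [0.6155, 0.1211, 0.2467]
eef_rot: [0.0, 0.646, 0.763, -0.0]
wrist_force: [0.8, 1.1, 0.5]
gripper_width: -0.0
grasp_force: 0.8
```

carry_out([
  [-0.1,0,0,0],
  [-0.2,0,0,0],
  [-0.3,0,0,0],
  [-0.4,0,0,0],
  [-0.45,0,0,0],
])

```text
time: 10.05
tool_pos: [0.6161, 0.1174, 0.2467]
eef_rot: [-0.001, 0.646, 0.764, 0.001]
wrist_force: [-0.2, 5.4, 2.4]
gripper_width: 0.0
grasp_force: 2.8
```

carry_out([
  [-0.05,0,0,0],
  [-0.1,0,0,0],
  [-0.15,0,0,0],
  [-0.2,0,0,0],
  [-0.2,0,0,0],
])

```text
time: 10.55
tool_pos: [0.6162, 0.1167, 0.2467]
eef_rot: [-0.002, 0.645, 0.764, 0.002]
wrist_force: [-0.4, 9.0, 2.2]
gripper_width: 0.0003
grasp_force: 4.7
```

That's a hard stop, and the tool's y of 106 mm equals 88 + 7 + 11, so the keeper is home. I'll retreat and check.

carry_out([
  [1.5,0,0,0],
  [3.5,0,0,0],
  [5,0,-2,0],
  [6,0,-6,0],
  [6,0,-10,0],
])

```text
time: 11.05
tool_pos: [0.6054, 0.1753, 0.3464]
eef_rot: [-0.001, 0.645, 0.764, -0.002]
wrist_force: [0.9, -0.4, 0.2]
gripper_width: 0.0001
grasp_force: 0.0
```

carry_out([
  [3,0,-3,0],
  [6,0,-6,0],
  [8,0,-9,0],
  [10,0,-10,0],
  [10,0,-10,0],
])

```text
time: 11.55
tool_pos: [0.5896, 0.2751, 0.4486]
eef_rot: [0.001, 0.645, 0.764, 0.001]
wrist_force: [0.1, 0.2, -0.2]
gripper_width: 0.0001
grasp_force: 0.0
```

```bash
python3 - <<'E'
from cell import r
import cv2,numpy as np
s=r.get_state();print(s['tool_pos'],s['wrist_force'])
w=r.read_camera("top")["image"][:,:,::-1][125:270,225:335]
c=r.read_camera("scene")["image"][:,:,::-1][185:295,195:365]
cv2.imwrite("pics/w5.png",np.hstack([cv2.resize(w,(300,400)),cv2.resize(c,(500,400))]))
E
```

```text
[0.58960084 0.2750638  0.44863038] [ 0.06229485  0.17211884 -0.22005241]
```

View pics/w5.png

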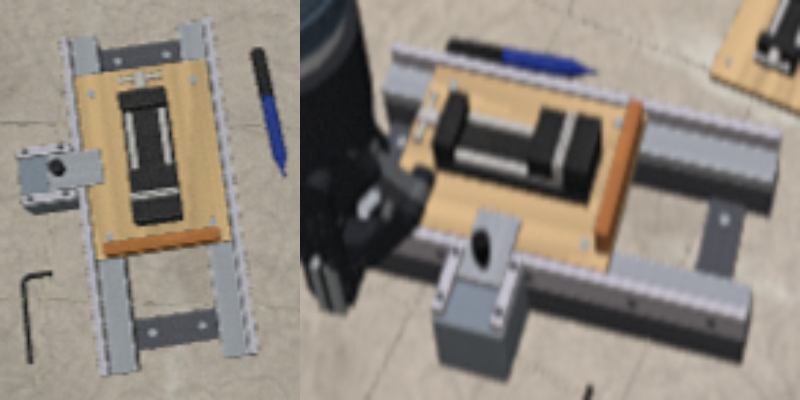

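The board is seated between the notches. The keeper's tongue, at top crop (90,165), reaches well over the board's left edge, and the arm is clear. Handing in.

```bash
python3 -c "
from cell import r
print(r.finish_job())"
```

```text
the job is handed in; nothing more can be done
None
```

I pushed the board to its hard stop in the notches and the keeper fully home over its edge, with the arm clear, and handed the job in at about 11.6 s; no verdict was returned.

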